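Hold the glued coat button in its bench press

ROBOT

A 7-joint arm with a two-finger parallel gripper is mounted at the origin on the work surface. World frame = base frame: x ahead of the robot, y to its left, z up, the work surface at z = 0. Lengths are in mm, angles in rad, forces in N, time in s.
With the tool pointing down it reaches from about 400 to 875 mm from the base axis. Payload 4.4 kg.
Tool frame: the origin (TCP) lies midway between the tips of the shut fingers; the grasp point (between the pads) lies 19 mm behind it (ctrl.grip_point_offset is the distance from the TCP to the grasp point, in mm); z points along the fingers, x is the direction in which the jaws open and shut, and the axes are right-handed (so a half turn about z gives the same grasp; the last joint's range is limited). The gripper opens to 85 mm and grips with 20 to 120 N. Pads are 22 mm wide; open, the fingers measure 114 mm over their backs; the gripper's body (76 mm by 85 mm) begins 54 mm behind the grasp point. The pads swing forward as they close: fully open they stand 13 mm farther back than shut.
Start: joints at [1.222, 0.628, 0.038, 1.517, -0.027, 0.996, -0.02], TCP at [181.407, -624.187, 231.313] pointing down, gripper open.
Joint ranges: [-3.06, 3.06], [-0.37, 2.12], [-1.25, 1.32], [0.18, 2.47], [-1.1, 4.24], [0.23, 1.98], [-2.94, 2.94]. Speed limits (rad/s): [2.57, 2.57, 3.14, 3.14, 3.14, 3.14, 3.14].

INTERFACE

Orientations are given as [roll, pitch, yaw] about the fixed x, y, z axes, in that order (R = Rz(yaw) Ry(pitch) Rx(roll)).
In Python, from cell import ctrl, viewer gives the robot as it stands.
- The arm moves only by the tool apply_moves, never from a script. Its argument "series" is a list that holds one entry, the list of rows, each a list of 6 numbers: the shift along the tool's x, y, z normalised to -1 to 1, where 1 is 50 mm, then the turn, a rotation vector about the tool's x, y, z normalised to -1 to 1, where 1 is 6 degrees. In form: [[[tx, ty, tz, rx, ry, rz], ...]]. A call has exactly 5 rows; each row shifts and turns the commanded pose from where the row before left it, along the tool's axes as they then stand; what a row does not reach is not made up. A row lasts 1/8 s, in which the tool goes at most 62.5 mm and 10.7 degrees, less where a joint would pass 70% of its speed; a pose out of reach is approached as far as the arm can. A call with a number of a shift or a turn outside -1 to 1 is refused whole. A call with a gripper value outside its range is refused whole. "claw" is the gripper command: -1 is shut, 1 is fully open, values between are in proportion, set as the call begins (left out, the last holds). The fingers move at their own pace and stop on an object; the grip force is fixed at half the most. Time passes only in rows, so rows that do not move let the fingers close, or fill a call up. It gives the time, the measured TCP pose, the force and the opening at its end, in the units of the state.
- ctrl.read_state(): the state, without advancing time (a new reading comes with each control period).
- viewer.get_image(name): name is "scene" or "side" or "wrist"; returns the picture (384x512x3 uint8, blue, green, red); there is no depth.
- viewer.camera_info(name): a dict with "K" (3x3 intrinsics, pixels), "R" (3x3) and "t" (3): a world point X has camera coordinates R X + t. Camera axes: x right, y down, z forward; pixel columns grow to the right and rows downward; lengths in mm; the calibration is good to about 2 mm. A picture is of the moment at which its call begins: read the wrist's pose just before it. camera_info takes no time and is no camera call; for the wrist camera it gives the pose at the moment of the call.
- ctrl.finish_job(): hands the job in, once; it reports no verdict.
Trained networks look in the newest picture that a camera, given by its name, has taken for a name from the list of things; names that differ only in an ending like _2 or _b are one class to them, and where a whole thing is asked for, a point or a joint stands for the part that bears it (a point fixed in the world has none). Each returns a list of dicts, best first, with "score" (0 to 1); they miss things now and then, are a little off and sometimes report something else, mostly with a low value. They report only what shows in the picture. A call takes as long as a camera call. They do not tell look-alikes from the thing itself.
- viewer.find_in(camera, label): "location" ([column, row] as shares, 0 to 1, of the picture: columns of its width, rows of its height, amid what is visible of it).
The state is a dict: "clock": time; "qpos": joint angles; "qd": joint speeds; "tau": joint torques, N m; "eef_pos": TCP position; "tool_rot": TCP orientation; "force": force on the tool from outside, world axes, zero at the start; "torque": the same for the moment, N m; "width": finger opening in mm.
Only numpy, scipy, OpenCV 4.12 (cv2) and the standard library are available. Lean on these libraries where they do the work, as an engineer would, in place of code of your own. Each camera call takes 0.05 s, during which the arm holds its last target. There are 200 camera calls.

TASK

One of the three bench presses on the tailor's table has the round domed coat button in its die, with fresh glue: push that press's knob straight down until the black ring on its rod is level with the top of the guide boss, so that the sprung foot clamps the button, keep it there steadily for three seconds, and finish still holding it down there. Do not drive it down to the bottom stop, which crushes the button, and leave the other two presses with their square buckle and long toggle, and everything else on the table, alone.

Things in the scene. Friction and masses are not known exactly. Their poses are not given: they have to be found in the camera images.
- press_left: bench press, the one standing furthest left (+y) of three alike, fixed to the table. Origin: centre of its underside, on the rod's axis. Green base 90 (x) x 140 (y) mm, 22 mm high; two pillars; a green cross-bar with a round steel guide boss, its top 140 mm above the table, in which a vertical 14 mm steel rod slides; below it a steel die plate with a low rim, its face 32 mm above the table.
- press_left_knob (a point): round black hand knob, 40 mm across, on top of that press's rod, to be pushed straight down. This point: centre of its flat top (35 mm across), 214 mm above the table when up; z up. A raised black ring on the rod, 19 mm across and 3 mm high, has its middle 38 mm below the knob's top.
- press_left_ram (a joint): how far that press's rod and knob are down, m: 0 up, 0.048 bottom stop. Ring level with the boss's top at 0.036. A spring returns it when let go (3 N at first, 7.5 N at 0.036 with no workpiece). The foot meets the workpiece at 0.030; at 0.036 the whole push is about 14 N; beyond 0.044 the workpiece is crushed.
- press_left_foot: sprung rubber-faced foot, 18 mm across, at the lower end of that press's rod. Origin: centre of its lower face, 74 mm above the table when up; it gives upward into the rod at 0.8 N/mm (after about 1.6 N) once it rests on a workpiece 12 mm high.
- press_mid: bench press, the middle one of three alike, fixed to the table. Origin: centre of its underside, on the rod's axis. Green base 90 (x) x 140 (y) mm, 22 mm high; two pillars; a green cross-bar with a round steel guide boss, its top 140 mm above the table, in which a vertical 14 mm steel rod slides; below it a steel die plate with a low rim, its face 32 mm above the table.
- press_mid_knob (a point): round black hand knob, 40 mm across, on top of that press's rod, to be pushed straight down. This point: centre of its flat top (35 mm across), 214 mm above the table when up; z up. A raised black ring on the rod, 19 mm across and 3 mm high, has its middle 38 mm below the knob's top.
- press_mid_ram (a joint): how far that press's rod and knob are down, m: 0 up, 0.048 bottom stop. Ring level with the boss's top at 0.036. A spring returns it when let go (3 N at first, 7.5 N at 0.036 with no workpiece). The foot meets the workpiece at 0.030; at 0.036 the whole push is about 14 N; beyond 0.044 the workpiece is crushed.
- press_mid_foot: sprung rubber-faced foot, 18 mm across, at the lower end of that press's rod. Origin: centre of its lower face, 74 mm above the table when up; it gives upward into the rod at 0.8 N/mm (after about 1.6 N) once it rests on a workpiece 12 mm high.
- press_right: bench press, the one standing furthest right (-y) of three alike, fixed to the table. Origin: centre of its underside, on the rod's axis. Green base 90 (x) x 140 (y) mm, 22 mm high; two pillars; a green cross-bar with a round steel guide boss, its top 140 mm above the table, in which a vertical 14 mm steel rod slides; below it a steel die plate with a low rim, its face 32 mm above the table.
- press_right_knob (a point): round black hand knob, 40 mm across, on top of that press's rod, to be pushed straight down. This point: centre of its flat top (35 mm across), 214 mm above the table when up; z up. A raised black ring on the rod, 19 mm across and 3 mm high, has its middle 38 mm below the knob's top.
- press_right_ram (a joint): how far that press's rod and knob are down, m: 0 up, 0.048 bottom stop. Ring level with the boss's top at 0.036. A spring returns it when let go (3 N at first, 7.5 N at 0.036 with no workpiece). The foot meets the workpiece at 0.030; at 0.036 the whole push is about 14 N; beyond 0.044 the workpiece is crushed.
- press_right_foot: sprung rubber-faced foot, 18 mm across, at the lower end of that press's rod. Origin: centre of its lower face, 74 mm above the table when up; it gives upward into the rod at 0.8 N/mm (after about 1.6 N) once it rests on a workpiece 12 mm high.
- button: round domed brass coat button, 40 mm across, 12 mm high, lying in the die of one of the presses, right under its knob and foot. Origin: centre of its underside.
- buckle: square brass buckle plate, 38 x 38 mm, 12 mm high, in the die of another press, already set. Origin: centre of its underside.
- toggle: brass toggle bar, 52 x 14 mm, 12 mm high, in the die of the remaining press, already set. Origin: centre of its underside.
- spool_a: bystander: thread spool, 28 mm across, 40 mm high, loose on the table. Origin: on its underside
- spool_b: bystander: thread spool, 28 mm across, 40 mm high, loose on the table. Origin: on its underside
- chalk: bystander: tablet of tailor's chalk, 45 x 30 x 8 mm, loose on the table. Origin: on its underside
- glue: bystander: white glue bottle, 38 mm across, 85 mm high, loose on the table. Origin: on its underside
- screwdriver: bystander: screwdriver 160 mm long, lying, loose on the table. Origin: on its underside
- shears: bystander: tailor's shears about 190 mm long, lying, loose on the table. Origin: on its underside
There are look-alikes about, which are no part of the job. Leave any purple look-alike of the press_mid alone.

How it is judged (in metres and radians):
On the way:
1. the robot holds the knob of the button's press down with the ring level with the boss (travel 36 mm, 4 mm either way), the foot clamping the button, for three seconds (((horizontal distance between button and press_left_knob below 0.012 m and value of joint press_left_ram between 0.032 and 0.04 m and contact force between press_left_foot and button above 2 N and contact force between any of the fingers, the arm and press_left above 2 N) or (horizontal distance between button and press_mid_knob below 0.012 m and value of joint press_mid_ram between 0.032 and 0.04 m and contact force between press_mid_foot and button above 2 N and contact force between any of the fingers, the arm and press_mid above 2 N) or (horizontal distance between button and press_right_knob below 0.012 m and value of joint press_right_ram between 0.032 and 0.04 m and contact force between press_right_foot and button above 2 N and contact force between any of the fingers, the arm and press_right above 2 N))), for 2.8 s.
At the end, for the whole second after the job is handed in: The robot is still pushing on the knob of the press that holds the button (over 2 N), its rod 32 to 40 mm down, the foot pressing on the button with over 2 N, the button within 12 mm of the press's axis; buckle and toggle within 8 mm and all bystanders within 20 mm of where they began (((horizontal distance between button and press_left_knob below 0.012 m and value of joint press_left_ram between 0.032 and 0.04 m and contact force between press_left_foot and button above 2 N and contact force between any of the fingers, the arm and press_left above 2 N) or (horizontal distance between button and press_mid_knob below 0.012 m and value of joint press_mid_ram between 0.032 and 0.04 m and contact force between press_mid_foot and button above 2 N and contact force between any of the fingers, the arm and press_mid above 2 N) or (horizontal distance between button and press_right_knob below 0.012 m and value of joint press_right_ram between 0.032 and 0.04 m and contact force between press_right_foot and button above 2 N and contact force between any of the fingers, the arm and press_right above 2 N)) and distance of each of buckle, toggle from where it was at the start of the episode below 0.008 m and distance of each of spool_a, spool_b, chalk, glue, screwdriver, shears from where it was at the start of the episode below 0.02 m); the arm keeps its last pose, push and grip.
It fails at once if the button is crushed: its press is pushed more than 44 mm down (value of joint any of press_left_ram, press_mid_ram, press_right_ram above 0.044 m).
It fails at once if a press that does not hold the button is pushed down more than 8 mm ((value of joint press_left_ram above 0.008 m and not (horizontal distance between button and press_left_knob below 0.012 m)) or (value of joint press_mid_ram above 0.008 m and not (horizontal distance between button and press_mid_knob below 0.012 m)) or (value of joint press_right_ram above 0.008 m and not (horizontal distance between button and press_right_knob below 0.012 m))).
It fails at once if the buckle or the toggle is moved more than 8 mm (distance of any of buckle, toggle from where it was at the start of the episode above 0.008 m).
It fails at once if a bystander is moved more than 20 mm (distance of any of spool_a, spool_b, chalk, glue, screwdriver, shears from where it was at the start of the episode above 0.02 m).
It also fails if it takes over 35 s, if anything falls off the work surface, if the arm or the gripper's body presses on something with over 40 N, if the wrist force passes 120 N, or if a joint passes its speed limit or range.

## Working session

There is one attempt and no reset: what is moved stays moved. The work goes in short steps, Python scripts to look and compute and a tool call to move; the robot and the scene stay as the last step left them, time stands still between calls to the robot, and variables do not carry over. Pictures are saved under pics/ and viewed, about 8 in all and at most 12, crops included, and the job is handed in when it is done.

Besides the shell and the picture viewer there is one more tool, called after "Emit:" as name(argument=value, ...), one argument or row to a line, values as JSON. apply_moves: Moves the arm, as the interface text tells. Scaled input: -1 to 1 covers 50 mm each way for a shift and 6 degrees each way for a turn. Its arguments: {"type":"object","properties":{"series":{"type":"array","items":{"type":"array","items":{"type":"array","items":{"type":"number"}}}},"claw":{"type":"number"}},"required":["series"]}

```bash
mkdir -p pics; python3 - <<'E'
from cell import ctrl, viewer
import cv2
s=ctrl.read_state();print(s['clock'],s['eef_pos'],s['tool_rot'],s['width'],s['force'])
for n in('scene','side'):
    im=viewer.get_image(n);cv2.imwrite(f'pics/{n}0.png',cv2.resize(im,(800,600),interpolation=cv2.INTER_CUBIC))
    i=viewer.camera_info(n);print(n,i['K'],i['R'],i['t'])
    for l in('press_left_knob','press_mid_knob','press_right_knob','button','buckle','toggle'):
        print(l,[(round(d['score'],2),[round(d['location'][0]*512),round(d['location'][1]*384)]) for d in viewer.find_in(n,l)])
E
```

```text
0.0 [ 181.23660627 -623.55363646  230.3995441 ] [ 3.14158535e+00  1.91682771e-03 -1.28805768e+00] 85.19044012501229 [-0.00722014 -0.00771913  0.52539091]
scene [[476.89367729   0.         252.32436005]
 [  0.         476.89367729 185.18209499]
 [  0.           0.           1.        ]] [[-0.65859464  0.75249528 -0.00198711]
 [ 0.63472162  0.55409513 -0.53861587]
 [-0.40420485 -0.35599079 -0.84254911]] [ 375.94365487 -297.81807866 2021.54973818]
press_left_knob [(0.75, [359, 260]), (0.73, [316, 199])]
press_mid_knob [(0.66, [163, 171]), (0.49, [262, 163])]
press_right_knob []
button [(0.61, [199, 162])]
buckle [(0.61, [312, 222]), (0.22, [195, 133])]
toggle [(0.58, [258, 187])]
side [[366.03398682   0.         258.23480357]
 [  0.         366.03398682 186.60361378]
 [  0.           0.           1.        ]] [[-0.94717426 -0.3201122   0.01972551]
 [-0.18958531  0.50923077 -0.8394888 ]
 [ 0.25868577 -0.79888185 -0.54301884]] [536.99570252 247.23053286 982.80851138]
press_left_knob [(0.59, [259, 234])]
press_mid_knob [(0.65, [273, 180]), (0.52, [257, 282])]
press_right_knob [(0.57, [281, 137])]
button [(0.31, [256, 230]), (0.28, [286, 295])]
buckle []
toggle []
```

View pics/scene0.png

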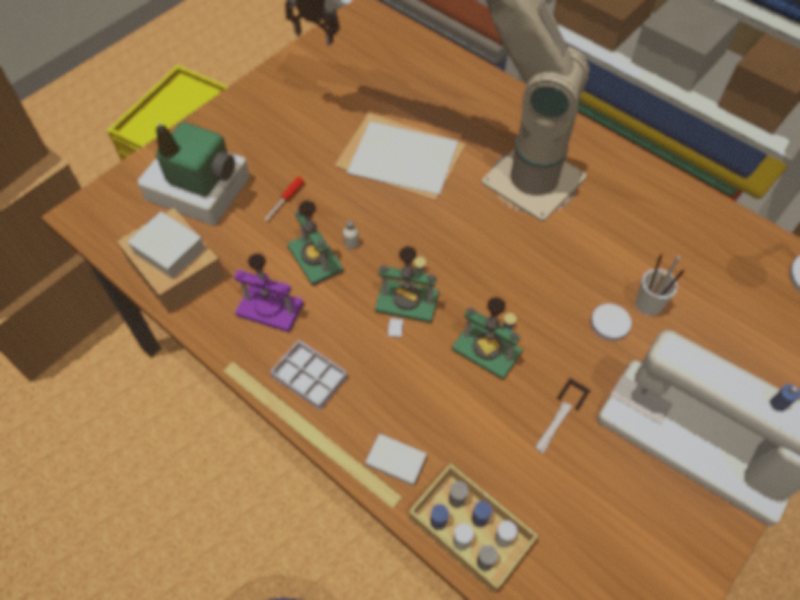

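View pics/side0.png

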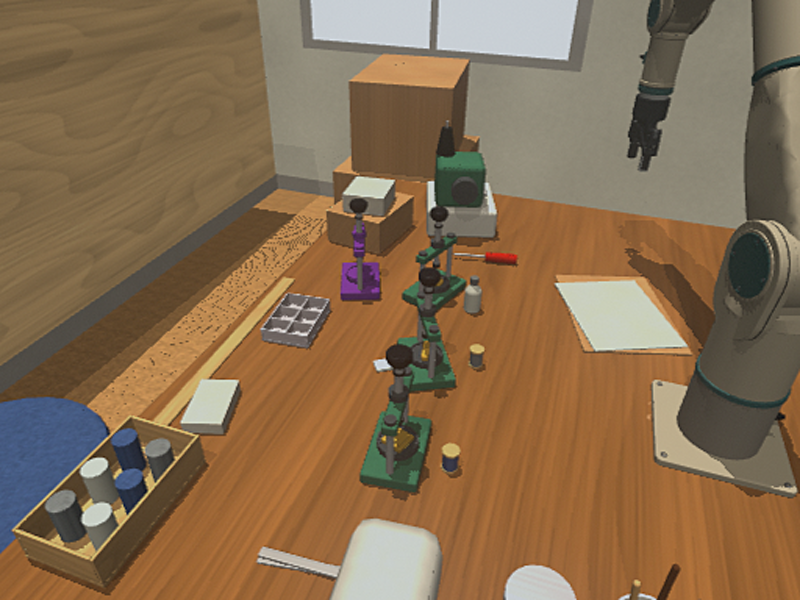

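The scene view (800 px) shows the green press knobs at right (307,208), mid (407,254) and left (495,306), with the purple look-alike at (257,262). The side view has them at (439,213), (429,275) and (399,355). Next I'll zoom on the dies and triangulate the knobs.

```bash
cat > h.py <<'E'
import numpy as np,cv2
from cell import ctrl,viewer
def P(n):
    i=viewer.camera_info(n);return np.array(i['K'])@np.c_[i['R'],i['t']]
def on_plane(n,uv,z):
    p=P(n);H=p[:,[0,1,3]].copy();H[:,2]+=p[:,2]*z
    x=np.linalg.solve(H,[*uv,1]);return x[:2]/x[2]
def proj(n,X):
    x=P(n)@[*X,1];return x[:2]/x[2]
E
python3 - <<'E'
from h import *
a=viewer.get_image('scene');b=viewer.get_image('side')
k=512/800
S={'R':((307,208),(439,213)),'M':((407,254),(429,275)),'L':((495,306),(399,355))}
t=[];
for n,(u,v) in S.items():
    u=np.array(u)*k;v=np.array(v)*k
    X=cv2.triangulatePoints(P('scene'),P('side'),u.reshape(2,1),v.reshape(2,1));X=(X[:3]/X[3]).ravel()
    print(n,X.round(),on_plane('scene',u,203).round(),on_plane('side',v,203).round())
    c=on_plane('side',v,203)
    row=[]
    for im,nm in((a,'scene'),(b,'side')):
        w=28 if nm=='scene' else 36
        q=proj(nm,[*c,38]).round().astype(int)
        row.append(cv2.resize(im[q[1]-w:q[1]+w,q[0]-w:q[0]+w],(260,260),interpolation=cv2.INTER_CUBIC))
    t.append(np.vstack(row))
cv2.imwrite('pics/m.png',np.hstack(t))
E
```

```text
R [ 578. -258.  208.] [ 576. -262.] [ 581. -268.]
M [525.  -2. 209.] [523.  -4.] [527. -12.]
L [504. 223. 206.] [502. 222.] [505. 218.]
```

View pics/m.png

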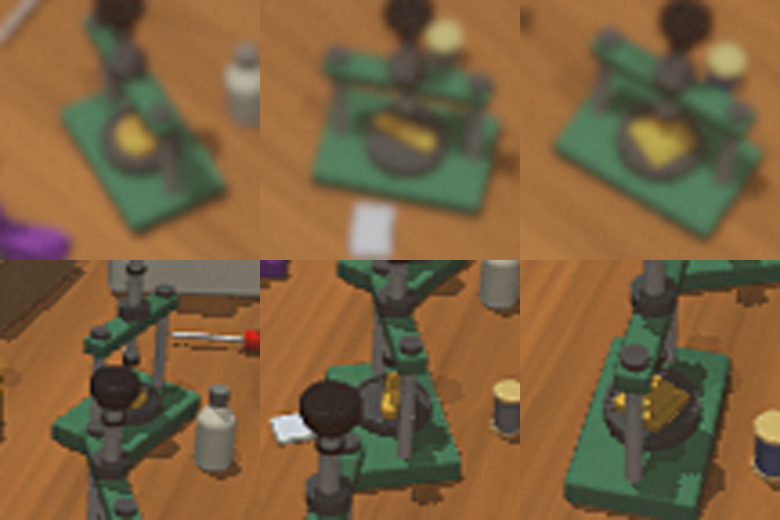

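Crops: right die holds a round piece (button), mid the bar (toggle), left a square piece (buckle). So the target is the right press, with its knob near (577,-261). I'll check the obstacles near the path.

```bash
python3 - <<'E'
from h import *
k=.64
for n,uv,z in(('scene',(247,185),0),('scene',(200,220),0),('scene',(140,185),0),('side',(495,235),0),('side',(430,235),0),('scene',(257,262),203),('side',(358,206),203)):
    print(n,uv,on_plane(n,np.array(uv)*k,z).round())
print(cv2.triangulatePoints(P('scene'),P('side'),np.array([[165.],[128]])*k,np.array([[447.],[122]])*k).ravel()@np.eye(4))
X=cv2.triangulatePoints(P('scene'),P('side'),np.array([[165.],[128]])*k,np.array([[447.],[122]])*k).ravel();print(X[:3]/X[3])
E
```

```text
scene (247, 185) [ 523. -571.]
scene (200, 220) [ 685. -575.]
scene (140, 185) [ 713. -789.]
side (495, 235) [ 503. -609.]
side (430, 235) [ 673. -544.]
scene (257, 262) [ 755. -238.]
side (358, 206) [ 758. -239.]
[ 0.69638583 -0.64978033  0.30468214  0.00104517]
[ 666.28904173 -621.69776337  291.51421691]
```

Emit:
apply_moves(
  series=[
    [[0,0,-0.6,0,0,0],[0,0,-0.6,0,0,0],[0,0,-0.6,0,0,0],[-0.2,-0.4,0,0,0,0],[-0.2,-0.4,0,0,0,0]],
  ],
  claw=-1,
)

```text
clock: 1.42
eef_pos: [215.5, -592.2, 320.6]
tool_rot: [-3.141, 0.001, -1.288]
force: [-0.5, 0.5, 0.3]
width: 0.3
```

Emit:
apply_moves(
  series=[
    [[-0.36,-0.73,0,0,0,0],[-0.36,-0.73,0,0,0,0],[-0.36,-0.73,0,0,0,0],[-0.36,-0.73,0,0,0,0],[-0.36,-0.73,0,0,0,0]],
  ],
)

```text
clock: 2.05
eef_pos: [365.9, -453.3, 320.0]
tool_rot: [3.141, 0.003, -1.286]
force: [0.5, -0.3, 0.2]
width: 0.1
```

Emit:
apply_moves(
  series=[
    [[-0.36,-0.73,0,0,0,0],[-0.36,-0.73,0,0,0,0],[-0.36,-0.73,0,0,0,0],[-0.2,-0.4,0,0,0,0],[0,0,0,0,0,0]],
  ],
)

```text
clock: 2.68
eef_pos: [472.4, -355.1, 320.0]
tool_rot: [3.141, 0.003, -1.282]
force: [-0.7, -1.2, -0.1]
width: 0.0
```

```bash
python3 - <<'E'
from h import *
s=ctrl.read_state();print(s['eef_pos'],s['tool_rot'],s['force'])
im=viewer.get_image('wrist');cv2.imwrite('pics/w1.png',im)
print('proj',proj('wrist',[577,-261,214]))
i=viewer.camera_info('wrist');print('cam',-np.array(i['R']).T@i['t'])
for l in('press_right_knob','button'):
    for d in viewer.find_in('wrist',l):
        uv=np.array(d['location'])*[512,384];print(l,d['score'],uv,on_plane('wrist',uv,214 if 'knob' in l else 40))
E
```

```text
[ 472.42549924 -355.10486293  320.03892627] [ 3.14127875e+00  2.99807288e-03 -1.28200699e+00] [-0.67244151 -1.24107543 -0.09650787]
proj [165.12818503   5.81035205]
cam [ 545.23598882 -335.27626217  463.26565151]
press_right_knob 0.74 [169.5744  18.0864] [ 569.87604828 -267.07869484]
press_right_knob 0.51 [ 19.712  109.7856] [ 479.08992094 -173.00149031]
button 0.46 [201.4208  53.4912] [ 560.82428978 -263.66782765]
```

View pics/w1.png

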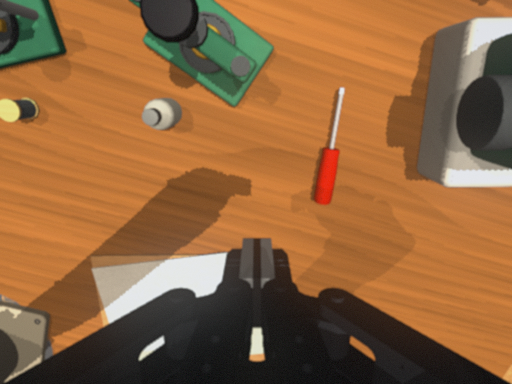

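Wrist view: the right press's knob is partly cut off near (169,14). The glue bottle is at (161,114) and the screwdriver at (330,145). I'll move closer so the whole knob shows.

Emit:
apply_moves(
  series=[
    [[-0.5,-0.4,0,0,0,0],[-0.5,-0.4,0,0,0,0],[-0.1,-0.2,0,0,0,0],[0,0,0,0,0,0],[0,0,0,0,0,0]],
  ],
)

```text
clock: 3.45
eef_pos: [502.5, -294.2, 321.2]
tool_rot: [3.141, -0.001, -1.291]
force: [-0.1, 0.2, 0.3]
width: 0.4
```

```bash
python3 - <<'E'
from h import *
s=ctrl.read_state();print(s['eef_pos'],s['tool_rot'],s['force'])
im=viewer.get_image('wrist')
g=cv2.medianBlur(cv2.cvtColor(im,cv2.COLOR_BGR2GRAY),5)
print('proj',proj('wrist',[577,-261,214]))
c=cv2.HoughCircles(g[:240],cv2.HOUGH_GRADIENT,1.5,40,param1=120,param2=25,minRadius=20,maxRadius=42)
if c is not None:
    for x,y,r in c[0][:5]: print(x,y,r,on_plane('wrist',(x,y),210),g[int(y),int(x)]);
for l in('press_right_knob','button'):
    for d in viewer.find_in('wrist',l):
        uv=np.array(d['location'])*[512,384];print(l,d['score'],uv,on_plane('wrist',uv,214 if 'knob' in l else 40))
cv2.imwrite('pics/w2.png',im)
E
```

```text
[ 502.50156    -294.16849055  321.22786371] [ 3.14056149e+00 -9.18926674e-04 -1.29075928e+00] [-0.07669784  0.18357608  0.3483419 ]
proj [241.82523958  81.43276103]
240.75 80.25 27.8 [ 577.57694486 -259.84847936] 74
30.75 75.75 34.55 [ 538.16111187 -111.76168649] 61
476.25 93.75 27.65 [ 616.75237454 -430.12342517] 92
239.25 155.25 36.05 [ 523.46483116 -273.35999646] 140
278.25 99.75 32.9 [ 572.02302628 -290.327726  ] 119
press_right_knob 0.58 [239.8208  78.2976] [ 578.79616187 -258.72874276]
press_right_knob 0.18 [ 62.1056 144.6912] [ 494.81098673 -140.7577271 ]
```

View pics/w2.png

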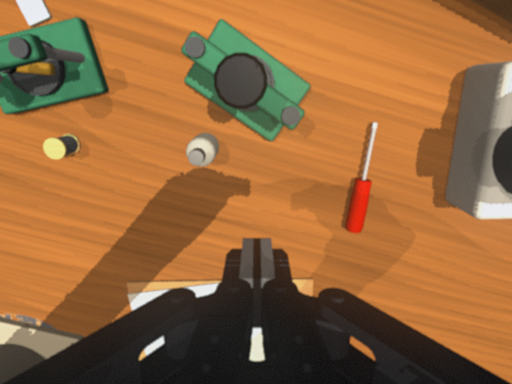

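```bash
python3 - <<'E'
import cv2,numpy as np
a=cv2.imread('pics/w1.png')[0:110,130:280];s=cv2.imread('pics/scene0.png')
f=lambda q:cv2.resize(q,(390,290),interpolation=cv2.INTER_CUBIC)
cv2.imwrite('pics/z.png',np.vstack([np.hstack([f(a),f(s[235:275,285:339])]),np.hstack([f(s[325:365,460:514]),f(s[275:315,380:434])])]))
E
```

```text
(no output)
```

View pics/z.png

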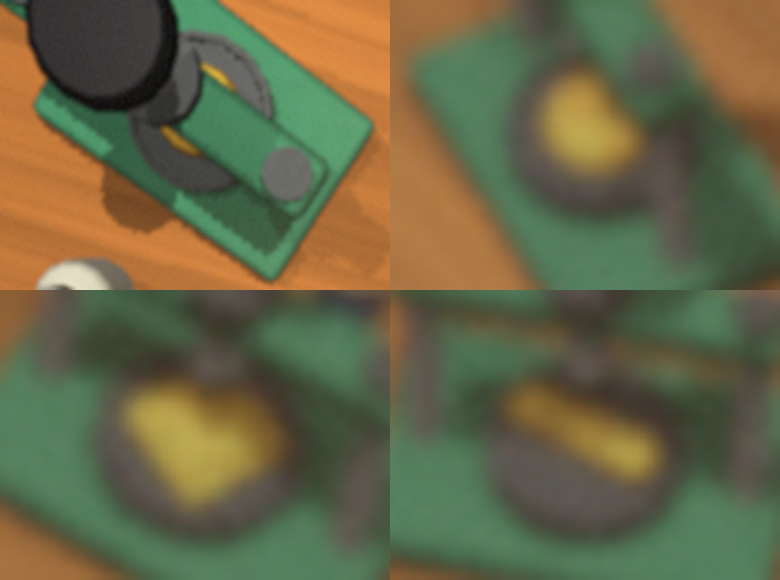

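Confirmed: the right press has a round button with curved edges, the left has a square and the mid a bar. I'll move over the knob at (577.5,-260) and descend to just above it.

Emit:
apply_moves(
  series=[
    [[-0.12,-0.7,0,0,0,0],[-0.12,-0.7,0,0,0,0],[0,-0.23,0.5,0,0,0],[0,0,0.5,0,0,0],[0,0,0.3,0,0,0]],
  ],
)

```text
clock: 4.22
eef_pos: [577.7, -258.2, 254.9]
tool_rot: [3.14, 0.001, -1.289]
force: [0.8, -0.8, 0.5]
width: -0.0
```

Emit:
apply_moves(
  series=[
    [[0,0,0.3,0,0,0],[0,0,0.2,0,0,0],[0,0,0,0,0,0],[0,0,0,0,0,0],[0,0,0,0,0,0]],
  ],
)

```text
clock: 4.85
eef_pos: [578.9, -258.0, 232.1]
tool_rot: [-3.14, -0.001, -1.288]
force: [-0.4, -0.1, 0.8]
width: -0.0
```

```bash
python3 - <<'E'
from h import *
s=ctrl.read_state();print(s['eef_pos'],s['tool_rot'],s['force'])
im=viewer.get_image('wrist')
print(proj('wrist',[577.5,-260,214]),proj('wrist',s['eef_pos']))
b=viewer.get_image('side');q=proj('side',[577,-260,190]).astype(int);print(q)
c=lambda m,x,y,w:cv2.resize(m[max(0,y-w):y+w,max(0,x-w):x+w],(390,390),interpolation=cv2.INTER_CUBIC)
q2=proj('wrist',[577.5,-260,214]).astype(int)
cv2.imwrite('pics/c1.png',np.hstack([c(im,*q2,100),c(b,*q,40)]))
E
```

```text
[ 578.89306747 -258.01431026  232.07488485] [-3.14043896e+00 -8.78393404e-04 -1.28802936e+00] [-0.35385048 -0.13437972  0.77783753]
[260.31568102 240.33829783] [257.60857918 253.36405183]
[281 141]
```

View pics/c1.png

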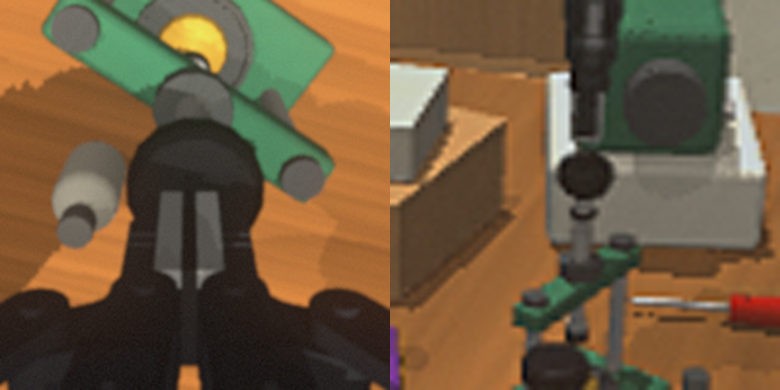

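Wrist view shows the fingertips centred over the knob with the round button beneath. The side view shows an 18 mm gap. I'll step down and watch the force.

Emit:
apply_moves(
  series=[
    [[0,0,0.1,0,0,0],[0,0,0.1,0,0,0],[0,0,0.06,0,0,0],[0,0,0.02,0,0,0],[0,0,0,0,0,0]],
  ],
)

```text
clock: 5.58
eef_pos: [578.5, -257.9, 217.3]
tool_rot: [3.142, 0.0, -1.288]
force: [1.5, 0.6, -0.4]
width: 0.2
```

Emit:
apply_moves(
  series=[
    [[0,0,0.08,0,0,0],[0,0,0.08,0,0,0],[0,0,0.08,0,0,0],[0,0,0,0,0,0],[0,0,0,0,0,0]],
  ],
)

```text
clock: 6.2
eef_pos: [578.9, -258.0, 205.6]
tool_rot: [-3.141, -0.001, -1.288]
force: [0.4, -0.0, 3.4]
width: -0.1
```

Emit:
apply_moves(
  series=[
    [[0,0,0.1,0,0,0],[0,0,0.1,0,0,0],[0,0,0.1,0,0,0],[0,0,0.06,0,0,0],[0,0,0,0,0,0]],
  ],
)

```text
clock: 6.82
eef_pos: [578.9, -258.0, 187.6]
tool_rot: [-3.141, -0.001, -1.288]
force: [0.9, -0.3, 6.3]
width: -0.1
```

Emit:
apply_moves(
  series=[
    [[0,0,0.06,0,0,0],[0,0,0.06,0,0,0],[0,0,0.04,0,0,0],[0,0,0,0,0,0],[0,0,0,0,0,0]],
  ],
)

```text
clock: 7.45
eef_pos: [578.9, -258.0, 180.8]
tool_rot: [-3.14, -0.001, -1.288]
force: [-1.8, 0.4, 11.3]
width: 0.1
```

```bash
python3 - <<'E'
from h import *
b=viewer.get_image('side')
for _ in range(4):
    s=ctrl.read_state();print(s['eef_pos'],s['force'],s['clock']);im=viewer.get_image('wrist')
q=proj('side',[577,-260,150]).astype(int);q2=proj('wrist',[577.5,-260,178]).astype(int)
print(q,q2)
c=lambda m,x,y,w:cv2.resize(m[max(0,y-w):y+w,max(0,x-w):x+w],(390,390),interpolation=cv2.INTER_CUBIC)
cv2.imwrite('pics/c2.png',np.hstack([c(im,*q2,100),c(b,*q,30)]))
E
```

```text
[ 578.86901459 -258.03713156  180.81014191] [-0.99785579  1.24883396 11.31913307] 7.5
[ 578.8769557  -258.04147258  180.79835063] [-1.26409077 -0.22094105 11.46069863] 7.55
[ 578.87554345 -258.00443006  180.80568064] [-1.32573086  1.55725369 11.23220977] 7.6
[ 578.92104504 -258.04534729  180.82676071] [-1.95820721  1.28408143 10.64704331] 7.65
[280 151] [260 254]
```

View pics/c2.png

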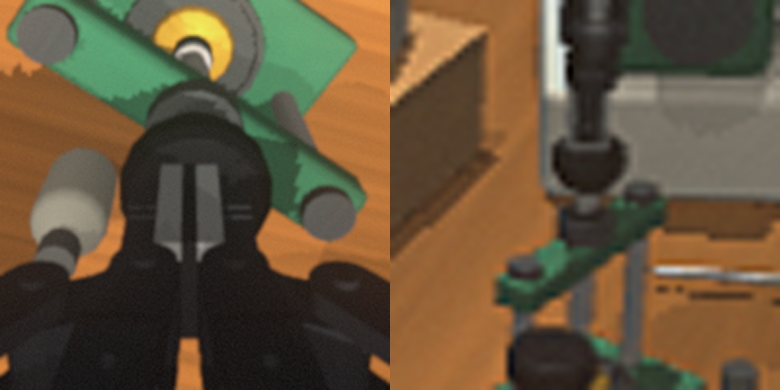

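Force 11.3 N matches the spring model at 33.2 mm of travel, so z agrees. About 2.7 mm to go, and then hold.

Emit:
apply_moves(
  series=[
    [[0,0,0.03,0,0,0],[0,0,0.03,0,0,0],[0,0,0,0,0,0],[0,0,0,0,0,0],[0,0,0,0,0,0]],
  ],
)

```text
clock: 8.32
eef_pos: [578.9, -258.0, 178.2]
tool_rot: [-3.14, -0.001, -1.288]
force: [-2.2, 1.3, 13.8]
width: 0.1
```

Emit:
apply_moves(
  series=[
    [[0,0,0,0,0,0],[0,0,0,0,0,0],[0,0,0,0,0,0],[0,0,0,0,0,0],[0,0,0,0,0,0]],
  ],
)

```text
clock: 8.95
eef_pos: [578.9, -258.0, 178.2]
tool_rot: [-3.14, -0.001, -1.288]
force: [-3.6, 0.2, 14.2]
width: 0.3
```

Emit:
apply_moves(
  series=[
    [[0,0,0,0,0,0],[0,0,0,0,0,0],[0,0,0,0,0,0],[0,0,0,0,0,0],[0,0,0,0,0,0]],
  ],
)

```text
clock: 9.57
eef_pos: [578.9, -258.1, 178.2]
tool_rot: [-3.14, -0.001, -1.288]
force: [-2.5, 1.3, 13.6]
width: 0.4
```

Emit:
apply_moves(
  series=[
    [[0,0,0,0,0,0],[0,0,0,0,0,0],[0,0,0,0,0,0],[0,0,0,0,0,0],[0,0,0,0,0,0]],
  ],
)

```text
clock: 10.2
eef_pos: [578.9, -258.0, 178.2]
tool_rot: [-3.14, -0.001, -1.288]
force: [-1.3, -0.1, 13.8]
width: -0.1
```

Emit:
apply_moves(
  series=[
    [[0,0,0,0,0,0],[0,0,0,0,0,0],[0,0,0,0,0,0],[0,0,0,0,0,0],[0,0,0,0,0,0]],
  ],
)

```text
clock: 10.82
eef_pos: [578.9, -258.0, 178.2]
tool_rot: [-3.14, -0.001, -1.288]
force: [-1.3, 1.4, 14.4]
width: 0.1
```

Emit:
apply_moves(
  series=[
    [[0,0,0,0,0,0],[0,0,0,0,0,0],[0,0,0,0,0,0],[0,0,0,0,0,0],[0,0,0,0,0,0]],
  ],
)

```text
clock: 11.45
eef_pos: [578.9, -258.0, 178.2]
tool_rot: [-3.14, -0.001, -1.288]
force: [-2.1, 1.4, 14.0]
width: -0.2
```

Emit:
apply_moves(
  series=[
    [[0,0,0,0,0,0],[0,0,0,0,0,0],[0,0,0,0,0,0],[0,0,0,0,0,0],[0,0,0,0,0,0]],
  ],
)

```text
clock: 12.08
eef_pos: [578.9, -258.0, 178.3]
tool_rot: [-3.14, -0.001, -1.288]
force: [-2.2, 0.2, 14.0]
width: 0.1
```

```bash
python3 - <<'E'
from h import *
im=viewer.get_image('side');s=ctrl.read_state();print(s['eef_pos'],s['force'],s['clock'])
q=proj('side',[577,-260,150]).astype(int);w=30
cv2.imwrite('pics/c3.png',cv2.resize(im[q[1]-w:q[1]+w,q[0]-w:q[0]+w],(560,560),interpolation=cv2.INTER_CUBIC))
E
```

```text
[ 578.89986756 -258.0201753   178.21889937] [-1.68393763  2.22566538 13.4513812 ] 12.125
```

View pics/c3.png

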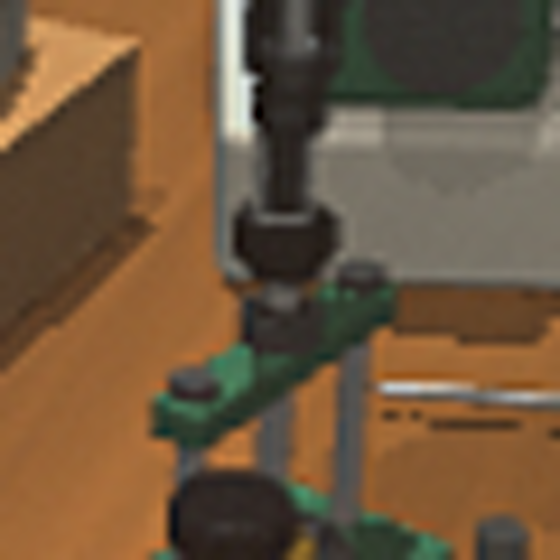

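The knob is held down close to the boss, and z and the force were steady for 3.8 s. Handing in.

```bash
python3 -c "
from cell import ctrl
print(ctrl.finish_job())"
```

```text
the job is handed in; nothing more can be done
None
```

I pushed the right-hand press's knob down to the ring level, held it there for about 3.8 s, and handed the job in still pressing at 12.1 s on the clock. `finish_job` gives no verdict.

- **Which press:** the camera crops showed the round button in the right press, the bar toggle in the middle one and the square buckle in the left one.
- **Travel and force:** the tool tip stayed at z = 178.2 mm, about 35.8 mm of travel. The push stayed at 13.5–14.4 N, against about 14 N expected at 36 mm.
- **Ring level:** I inferred this from height and force. The last side picture showed the knob close above the boss, but it was too coarse to see the ring itself.
- **Everything else:** the path stayed clear of the other presses and the loose items. I did not measure the loose items' positions again at the end.

None of the checks failed or disagreed.

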